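Latch the heater block and hold its cover plate ready for the screws

ROBOT

A 7-joint arm with a two-finger parallel gripper is mounted at the origin on the work surface. World frame = base frame: x ahead of the robot, y to its left, z up, the work surface at z = 0. Lengths are in m, angles in rad, forces in N, time in s.
With the tool pointing down it reaches from about 0.35 to 0.9 m from the base axis. Payload 8.1 kg.
Tool frame: the origin (TCP) lies where the fingers leave the gripper's body, on its centre line; the fingertips stand 66 mm ahead of it and the grasp point (between the pads) lies 47 mm ahead of it (arm.tip_reach is the distance from the TCP to the fingertips, in m); z points along the fingers, y is the direction in which the jaws open and shut (so a half turn about z gives the same grasp; the last joint's range is limited). The gripper opens to 92 mm and grips with 3 to 60 N. Pads are 19 mm wide; open, the fingers measure 130 mm over their backs; the gripper's body (75 mm by 190 mm) begins 47 mm behind the grasp point.
Start: joints at [-1.236, 0.434, 0.025, 1.573, -0.012, 1.134, -0.075], TCP at [0.265, 0.566, 0.292] pointing down, gripper open.
Joint ranges: [-2.62, 2.62], [-0.44, 2.09], [-1.27, 1.32], [0.08, 2.57], [-1.32, 4.46], [0.12, 2], [-2.74, 2.74]. Speed limits (rad/s): [2.22, 2.22, 3.01, 3.01, 3.14, 3.14, 3.14].

INTERFACE

Orientations are given as a rotation vector (axis times angle).
In Python, from cell import arm gives the robot as it stands.
- The arm moves only by the tool carry_out, never from a script. Its argument "plan" is a list of rows, each a list of 5 numbers: the shift along the world's x, y, z in cm, then the turn about the world's z in rad, then the finger opening in cm, from 0 to 9.18. In form: [[tx, ty, tz, spin, fingers], ...]. A call has 1 to 20 rows; each row is the pose to reach, as a shift and turn from the pose measured when the call began; what a row does not reach only later rows make up. A row lasts 1/10 s, in which the tool goes at most 50 mm and 8.59 degrees, less where a joint would pass 70% of its speed; a pose out of reach is approached as far as the arm can. A call with a gripper value outside its range is refused whole. The fingers move at their own pace and stop on an object; "squeeze" is the grip in N (left out, the last holds). Time passes only in rows, so rows that repeat a pose let the fingers close. It gives the time, the measured TCP pose, the force and the opening at its end, in the units of the state.
- arm.observe(): the state, without advancing time (a new reading comes with each control period).
- arm.get_image(name): name is "scene" or "top" or "wrist"; returns (picture, depth): 420x560x3 uint8, red, green, blue; 420x560 float32, m along the optical axis (not along the pixel's ray), 0 where there is no reading.
- arm.get_calibration(name): a dict with "intrinsics" (3x3 intrinsics, pixels), "D" ([k1, k2, p1, p2, k3] as OpenCV has them; the pictures are not rectified), "rvec" (rotation vector, rad) and "tvec" (3), from world to camera coordinates, as OpenCV has them; the wrist camera has in their place "tool_from_camera" (4x4, takes a point from camera to tool coordinates, whose origin is the TCP and whose axes are the flange's). Camera axes: x right, y down, z forward; pixel columns grow to the right and rows downward; lengths in m; the calibration is good to about 2 mm. A picture is of the moment at which its call begins: read the wrist's pose just before it. get_calibration takes no time and is no camera call.
- arm.sign_off(): hands the job in, once; it reports no verdict.
The state is a dict: "clock": time; "joints": joint angles; "dq": joint speeds; "joint_efforts": joint torques, N m; "position": TCP position; "ee_rot": TCP orientation; "force": force on the tool from outside, world axes, zero at the start; "ft_torque": the same for the moment, N m; "width": opening from 0.0 (shut) to 1.0 (fully open).
Only numpy, scipy, OpenCV 4.12 (cv2) and the standard library are available. Lean on these libraries where they do the work, as an engineer would, in place of code of your own. Each camera call takes 0.05 s, during which the arm holds its last target. There are 200 camera calls.

TASK

Swing the raised latch of the block heater down until it rests fully home in its catch, locking the block in. Then pick up the cover plate by its handle and hold it still and level, hovering about 10 mm above the block without touching it, so that each of its four holes is centred over a threaded hole and screws could be started (either way round will do). Finish while still holding it there, and leave the other things on the bench where they are.

Things in the scene. Friction and masses are not known exactly. Their poses are not given: they have to be found in the camera images.
- heater: Fixed white bench block heater, case 200 (x) x 260 (y) x 70 mm tall, origin under the centre of the case, z up; the control panel is on its -x side. A bare aluminium block 100 (x) x 140 (y) mm rises from it, centred at x 0, y -35 mm, its top at z 90 mm. The swing latch lies along x at y +74 mm, to the side of the block.
- block_top (a point): Centre of the top face of the aluminium block; axes as the heater's. Twelve larger black tube wells lie in the middle of this face; the four small threaded holes are near its corners.
- thread0 (a point): Mouth of the 6 mm threaded hole near the block's +x +y corner, in the top face (38 mm in x and 58 mm in y from block_top).
- thread1 (a point): Mouth of the 6 mm threaded hole near the block's +x -y corner, in the top face (38 mm in x and 58 mm in y from block_top).
- thread2 (a point): Mouth of the 6 mm threaded hole near the block's -x +y corner, in the top face (38 mm in x and 58 mm in y from block_top).
- thread3 (a point): Mouth of the 6 mm threaded hole near the block's -x -y corner, in the top face (38 mm in x and 58 mm in y from block_top).
- latch (a joint): Angle (rad) of the steel swing latch: 0 = lying level between the two prongs of its catch, grows to at most 1.2 as it swings up. It starts raised. A stiff hinge: it stays where it is left and needs about 2 N at the tab.
- latch_hinge (a point): The latch's hinge axis, which runs along the heater's y, at heater x +70, y +74, z 88 mm. From it the latch arm (14 mm wide, 8 mm thick, the axis in its mid-thickness) points along the heater's -x when closed and swings upward; the point's own x axis points from the tab to the hinge.
- latch_tab (a point): Middle of the upper face of the flat finger tab (34 long x 30 mm wide) at the latch's free end, 130 mm from the hinge axis and 4 mm above the arm's mid-plane. Closed, this point is at z 92 mm; the catch prongs (top at z 102 mm, a 22 mm gap between them) stand 100 mm from the hinge. The tab is outside the prongs and can be pushed down from above.
- plate: Loose aluminium cover plate 100 (x) x 140 (y) x 5 mm, about 0.15 to 0.31 kg, lying flat on the bench; origin at the centre of its underside, z up. It has four 14 mm through holes near its corners and a raised steel bridge handle in the middle.
- plate_handle (a point): Centre of the handle's bar: 14 mm wide (plate x), 80 mm long (plate y), 14 mm tall, centred 45 mm above the plate's underside, i.e. 33 mm free below the bar to the plate; posts 33 mm either side of the middle. Grip it from above across its 14 mm width.
- hole0 (a point): Centre, at the underside, of the plate's 14 mm hole near its +x +y corner (38 mm in x and 58 mm in y from the plate's centre). The pattern matches the block's threaded holes; the plate fits either way round by a half turn.
- hole1 (a point): Centre, at the underside, of the plate's 14 mm hole near its +x -y corner (38 mm in x and 58 mm in y from the plate's centre). The pattern matches the block's threaded holes; the plate fits either way round by a half turn.
- hole2 (a point): Centre, at the underside, of the plate's 14 mm hole near its -x +y corner (38 mm in x and 58 mm in y from the plate's centre). The pattern matches the block's threaded holes; the plate fits either way round by a half turn.
- hole3 (a point): Centre, at the underside, of the plate's 14 mm hole near its -x -y corner (38 mm in x and 58 mm in y from the plate's centre). The pattern matches the block's threaded holes; the plate fits either way round by a half turn.
- tip_box: Green pipette-tip box, 85 x 122 x 87 mm tall, bystander; origin under its centre.
- well_plate: White well plate, 86 x 128 x 14 mm, bystander; origin under its centre.
- spray_bottle: White spray bottle with a blue trigger head, 76 mm across, 208 mm tall, bystander; origin under its centre.
Things that resemble listed ones, but are neither listed nor needed, are in the scene too. Several things look just like the plate: the one meant starts farthest from the robot's base.

How it is judged:
By the outcome, as a careful person would: the job done as asked, in the order asked, and still so for the second after the job is handed in, while the arm keeps its last pose, push and grip.
It also fails if it takes over 54 s, if anything falls off the work surface, if the arm or the gripper's body presses on something with over 40 N, if the wrist force passes 120 N, or if a joint passes its speed limit or range.

## Working session

There is one attempt and no reset: what is moved stays moved. The work goes in short steps, Python scripts to look and compute and a tool call to move; the robot and the scene stay as the last step left them, time stands still between calls to the robot, and variables do not carry over. Pictures are saved under pics/ and viewed, about 8 in all and at most 12, crops included, and the job is handed in when it is done.

Besides the shell and the picture viewer there is one more tool, called after "Request:" as name(argument=value, ...), one argument or row to a line, values as JSON. carry_out: Moves the arm, as the interface text tells. Its arguments: {"type":"object","properties":{"plan":{"type":"array"},"squeeze":{"type":"number"}},"required":["plan"]}

```bash
mkdir -p pics; ls; cat > h.py <<'E'
import numpy as np, cv2
from cell import arm
def pose():
    s=arm.observe(); T=np.eye(4); T[:3,:3]=cv2.Rodrigues(np.array(s["ee_rot"],float))[0]; T[:3,3]=s["position"]; return s,T
def cam(name,T=None):
    c=arm.get_calibration(name); K=np.array(c["intrinsics"],float); D=np.array(c["D"],float)
    if "tool_from_camera" in c: W=T@np.array(c["tool_from_camera"],float)   # world from cam
    else:
        M=np.eye(4); M[:3,:3]=cv2.Rodrigues(np.array(c["rvec"],float))[0]; M[:3,3]=np.ravel(c["tvec"]); W=np.linalg.inv(M)
    return K,D,W
def grab(name):
    s,T=pose(); im,d=arm.get_image(name); return im,d,cam(name,T)
def ray(px,C,z):
    K,D,W=C; u=cv2.undistortPoints(np.array(px,float).reshape(-1,1,2),K,D).reshape(-1,2)
    r=np.c_[u,np.ones(len(u))]@W[:3,:3].T; o=W[:3,3]; return o+r*((z-o[2])/r[:,2])[:,None]
def proj(P,C):
    K,D,W=C; M=np.linalg.inv(W); return cv2.projectPoints(np.array(P,float).reshape(-1,3),cv2.Rodrigues(M[:3,:3])[0],M[:3,3],K,D)[0].reshape(-1,2)
def cloud(d,C):
    K,D,W=C; h,w=d.shape; v,u=np.mgrid[:h,:w]; p=cv2.undistortPoints(np.c_[u.ravel(),v.ravel()].astype(float).reshape(-1,1,2),K,D).reshape(h,w,2)
    return (np.dstack([p*d[...,None],d])@W[:3,:3].T)+W[:3,3]
def save(n,im,s=1): cv2.imwrite(f"pics/{n}.png",cv2.resize(im[...,::-1],None,fx=s,fy=s,interpolation=cv2.INTER_CUBIC))
E
python3 - <<'E'
from h import *
print(arm.observe())
for n in("top","scene"):
    im,d,C=grab(n); save(n+"1",im); np.savez(f"{n}1.npz",im=im,d=d); print(n,C[2][:3].round(3).tolist(),C[0][0,0])
E
```

```text
pics
{'clock': 0.0, 'joints': array([-1.23560388,  0.43517587,  0.02496763,  1.57410198, -0.01159662,
        1.13395644, -0.07509911]), 'dq': array([ 0.00179761, -0.00025392, -0.00208308,  0.00100634,  0.00163512,
        0.00021371, -0.00023329]), 'joint_efforts': array([-4.82262894e-04, -6.67845440e+01,  9.84573998e-01, -3.14452994e+01,
       -6.06273604e-02,  4.29939525e-02,  1.45718582e-04]), 'position': array([0.26483459, 0.56567409, 0.29147219]), 'ee_rot': array([-6.82258741e-01, -3.06641916e+00,  2.33184019e-03]), 'force': array([-0.14738699,  0.12428023, -0.30299469]), 'ft_torque': array([0.01733653, 0.0214445 , 0.01177693]), 'width': 1.0020761810740586}
top [[-0.013, -0.994, 0.106, 0.363], [-1.0, 0.013, -0.003, 0.004], [0.001, -0.106, -0.994, 1.651]] 537.2871767683487
scene [[-0.889, 0.386, -0.244, 0.885], [0.457, 0.766, -0.453, 0.629], [0.012, -0.514, -0.857, 1.296]] 478.26462611094075
```

View pics/top1.png

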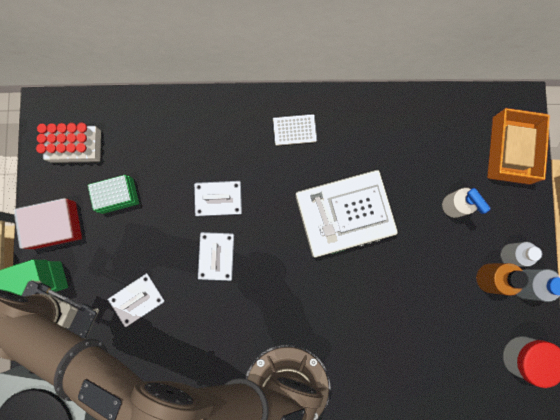

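View pics/scene1.png

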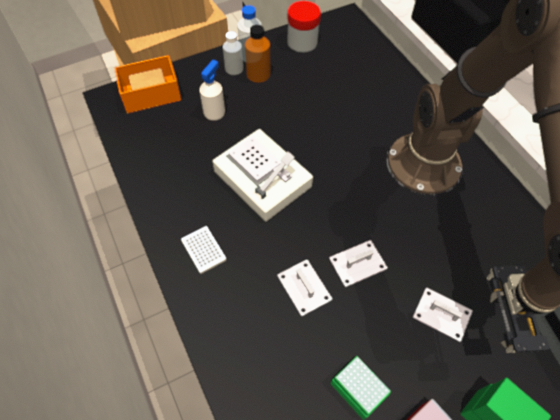

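The top view shows three look-alike plates: A at (218,198), B at (216,257) and C at (136,299). The base is near (288,390). The heater is at (347,213), with its latch on the left: hinge at about (318,197) and raised tab at about (328,233). A looks farthest from the base, and I'll check that with numbers.

```bash
python3 - <<'E'
from h import *
f=np.load("top1.npz"); im,d=f["im"],f["d"]; C=cam("top"); P=cloud(d,C)
hsv=cv2.cvtColor(im,cv2.COLOR_RGB2HSV)
white=((hsv[...,1]<40)&(hsv[...,2]>150)).astype(np.uint8)
# plates
cs,_=cv2.findContours(white,cv2.RETR_EXTERNAL,cv2.CHAIN_APPROX_NONE)
for c in cs:
    if cv2.contourArea(c)<700: continue
    px,_,_=cv2.minAreaRect(c)
    if px[1]>340 or px[1]<100: continue
    z=0.07 if cv2.contourArea(c)>3500 else 0.005
    w=ray(c.reshape(-1,2),C,z)[:,:2].astype(np.float32)
    r=cv2.minAreaRect(w*1000); b=cv2.boxPoints(r)
    e=max([(b[1]-b[0]),(b[2]-b[1])],key=np.linalg.norm)
    print(np.round(px),"world",np.round(r[0]),"size",np.round(r[1]),"long axis deg",round(np.degrees(np.arctan2(e[1],e[0]))%180,1),"dist",round(np.linalg.norm(r[0])))
def rep(n,px): print(n,[P[v,u].round(3).tolist() for u,v in px])
rep("block",[(347,205),(375,220),(385,200)]); rep("latch",[(318,197),(322,210),(326,222),(328,232),(328,236)]); 
save("crop",np.hstack([im[165:265,280:410],im[150:250,165:295]]),3)
E
```

```text
[136. 300.] world [268. 457.] size [103. 142.] long axis deg 123.0 dist 530
[215. 256.] world [398. 213.] size [103. 143.] long axis deg 176.9 dist 451
[217. 198.] world [577. 207.] size [102. 143.] long axis deg 91.9 dist 613
[109. 192.] world [600. 547.] size [ 79. 117.] long axis deg 104.5 dist 812
[346. 213.] world [ 518. -182.] size [204. 260.] long axis deg 104.8 dist 549
[295. 129.] world [791. -34.] size [ 87. 130.] long axis deg 94.5 dist 792
[ 18. 172.] world [658. 807.] size [507. 193.] long axis deg 24.9 dist 1042
[552. 122.] world [ 810. -860.] size [ 43. 239.] long axis deg 175.4 dist 1182
block [[0.54, -0.183, 0.09], [0.494, -0.262, 0.099], [0.556, -0.299, 0.067]]
latch [[0.564, -0.098, 0.097], [0.522, -0.106, 0.125], [0.486, -0.116, 0.144], [0.457, -0.119, 0.166], [0.451, -0.126, 0.072]]
```

View pics/crop.png

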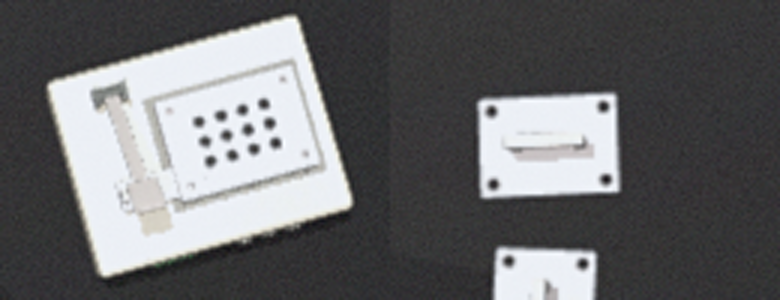

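Plate A is the one meant: 613 mm from the base, against 451 mm for B and 530 mm for C, and its size fits. The crop confirms the four holes and the handle along its long axis (91.9°). The heater yaw is about 14.8°, centred at (518,−182), and its panel faces the robot. Next I move above the tab with the fingers shut.

Request:
carry_out(
  plan=[
    [10,-34,3,0.35,0],
    [10,-34,3,0.35,0],
    [10,-34,3,0.35,0],
    [10,-34,3,0.35,0],
    [10,-34,3,0.35,0],
    [10,-34,3,0.35,0],
    [20,-68,3,0.7,0],
    [20,-68,3,0.7,0],
    [20,-68,3,0.7,0],
    [20,-68,3,0.7,0],
    [20,-68,3,0.7,0],
    [20,-68,3,0.7,0],
    [20,-68,3,0.7,0],
    [20,-68,3,0.7,0],
    [20,-68,3,0.7,0],
    [20,-68,3,0.7,0],
    [20,-68,3,0.7,0],
    [20,-68,3,0.7,0],
  ],
  squeeze=30,
)

```text
clock: 1.9
position: [0.4646, -0.1129, 0.3213]
ee_rot: [0.413, -3.114, 0.001]
force: [0.6, 0.1, -0.2]
width: 0.001
```

```bash
python3 - <<'E'
from h import *
s,T=pose(); print(s["clock"],s["position"],s["ee_rot"],s["force"],s["joints"].round(2),s["width"])
im,d,C=grab("wrist"); np.savez("w1.npz",im=im,d=d); save("w1",im); print(C[2].round(3).tolist())
P=cloud(d,C); np.save("w1P.npy",P)
print("tip px",proj(T[:3,3]+T[:3,2]*.066,C))
c,sn=np.cos(np.radians(14.8)),np.sin(np.radians(14.8)); R=np.array([[c,-sn],[sn,c]]); o=np.array([.518,-.182])
H=(P[...,:2]-o)@R
m=(abs(H[...,1]-.074)<.005)&(d>0)&(P[...,2]>.08)
for x in np.arange(-.07,.08,.01):
    k=m&(abs(H[...,0]-x)<.003); 
    if k.any(): print(round(x,3),np.percentile(P[...,2][k],[10,50,90]).round(3))
E
```

```text
1.9 [ 0.46458874 -0.11287849  0.32125382] [ 4.13357121e-01 -3.11392997e+00  9.13559907e-04] [ 0.60888447  0.08015038 -0.2106961 ] [-0.24  0.16  0.42  1.9  -0.08  1.09  2.05] 0.001474935770266926
[[-0.261, 0.922, 0.287, 0.387], [0.965, 0.249, 0.078, -0.134], [0.001, 0.298, -0.955, 0.415], [0.0, 0.0, 0.0, 1.0]]
tip px [[278.03522836 261.89153   ]]
-0.07 [0.331 0.341 0.347]
-0.06 [0.346 0.362 0.369]
-0.05 [0.166 0.168 0.339]
-0.04 [0.085 0.165 0.29 ]
-0.03 [0.085 0.159 0.315]
-0.02 [0.151 0.153 0.154]
-0.01 [0.145 0.147 0.148]
0.0 [0.138 0.14  0.142]
0.01 [0.133 0.134 0.135]
```

View pics/w1.png

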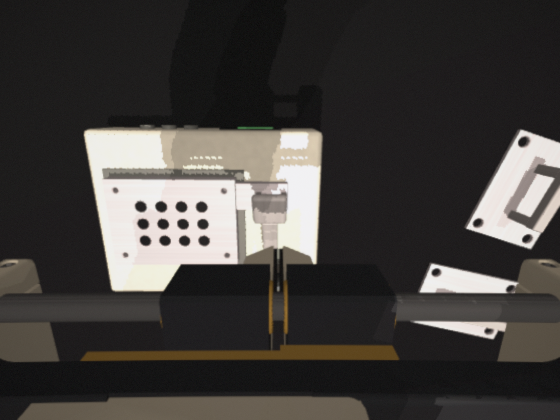

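The wrist view, with image-up toward the robot, shows the tab at (269,207) and the threads near (115,190), (224,190), (126,255) and (227,255). I measure both next.

```bash
cat >> h.py <<'E'
def dark(im,near,r=9):
    g=cv2.GaussianBlur(im.min(2),(3,3),0).astype(float); out=[]
    for u,v in near:
        u,v=int(round(u)),int(round(v)); w=g[v-r:v+r+1,u-r:u+r+1]; k=np.clip(np.median(w)-25-w,0,None)
        n,l,st,ce=cv2.connectedComponentsWithStats((k>0).astype(np.uint8)); 
        if n<2: out.append([np.nan]*2); continue
        i=1+np.argmin(np.hypot(*(ce[1:]-r).T)-0.05*st[1:,4]); q=k*(l==i); y,x=np.mgrid[-r:r+1,-r:r+1]
        out.append([u+(q*x).sum()/q.sum(),v+(q*y).sum()/q.sum()])
    return np.array(out)
def fit(A,B):  # 2D rigid A->B
    a,b=A.mean(0),B.mean(0); X=(A-a).T@(B-b); t=np.arctan2(X[0,1]-X[1,0],X[0,0]+X[1,1]); R=np.array([[np.cos(t),-np.sin(t)],[np.sin(t),np.cos(t)]])
    return t,b-R@a,np.linalg.norm((A-a)@R.T+b-B,axis=1)
E
python3 - <<'E'
from h import *
f=np.load("w1.npz"); im,d=f["im"],f["d"]; s,T=pose(); C=cam("wrist",T); P=np.load("w1P.npy")
px=dark(im,[(227,255),(126,255),(224,190),(115,190)],7); print(px.round(1).tolist())
w=ray(px,C,.09)[:,:2]; M=np.array([[38,58],[38,-58],[-38,58],[-38,-58]])/1000
# heater +y is image right, +x image down
t,c,e=fit(M,w); print("yaw",np.degrees(t),"block centre",c,"resid mm",e*1000)
R=np.array([[np.cos(t),-np.sin(t)],[np.sin(t),np.cos(t)]])
print("hinge",c+R@[.07,.109],"tab closed",c+R@[-.06,.109])
print("block z",np.median(P[195:205,120:130,2]))
m=P[195:218,258:282].reshape(-1,3); m=m[m[:,2]>.15]; print("tab cloud median",np.median(m,0),m.max(0),m.min(0))
L=np.c_[(m[:,:2]-c)@R,m[:,2]]; print("in block frame: x",np.percentile(L[:,0],[2,50,98]),"y",np.percentile(L[:,1],[2,50,98]))
E
```

```text
[[226.7, 254.9], [125.1, 254.5], [223.3, 190.7], [115.0, 189.9]]
yaw 14.819969648839317 block centre [ 0.53013583 -0.21631738] resid mm [0.23345101 0.0321964  0.13419245 0.13609578]
hinge [ 0.56992692 -0.09303855] tab closed [ 0.44425146 -0.1262903 ]
block z 0.0912410711820674
tab cloud median [ 0.4597374  -0.12147541  0.16590094] [ 0.47431136 -0.10878267  0.41509622] [ 0.38662507 -0.1342705   0.15709347]
in block frame: x [-0.05335334 -0.04386426 -0.03145307] y [0.09998982 0.10989947 0.1193209 ]
```

Request:
carry_out(
  plan=[
    [0.5,-0.7,-4,0,0],
    [0.5,-0.7,-7,0,0],
    [0.5,-0.7,-7.7,0,0],
    [0.0,-0.8,-8.8,0,0],
    [-0.5,-0.9,-9.9,0,0],
    [-0.8,-1.0,-10.9,0,0],
    [-1.1,-1.1,-11.8,0,0],
    [-1.4,-1.2,-12.7,0,0],
    [-1.65,-1.2,-13.6,0,0],
    [-1.75,-1.25,-14.4,0,0],
    [-1.8,-1.3,-15.1,0,0],
    [-1.9,-1.3,-15.6,0,0],
    [-1.9,-1.3,-15.9,0,0],
    [-1.9,-1.3,-15.9,0,0],
  ],
)

```text
clock: 3.35
position: [0.4455, -0.1258, 0.162]
ee_rot: [0.414, -3.113, 0.001]
force: [-0.2, 0.2, 0.2]
width: 0.005
```

Request:
carry_out(
  plan=[
    [0,0,-0.2,0,0],
    [0,0,-0.4,0,0],
    [0,0,-0.5,0,0],
    [0,0,-0.6,0,0],
    [0,0,-0.6,0,0],
  ],
)

```text
clock: 3.85
position: [0.4456, -0.126, 0.1571]
ee_rot: [-0.413, 3.114, -0.0]
force: [-6.7, 1.7, 22.7]
width: 0.008
```

Upward force of 23 N with the tip at z ≈ 0.091, so the latch is against its stop. I lift and verify.

Request:
carry_out(
  plan=[
    [0,0,2,0,0],
    [0,0,6,0,0],
    [0,0,11,0,5],
    [0,2,16,0,9],
    [0,2,16,0,9],
  ],
)

```text
clock: 4.35
position: [0.448, -0.1049, 0.3224]
ee_rot: [-0.415, 3.105, -0.001]
force: [1.0, -0.0, -0.4]
width: 0.216
```

```bash
python3 - <<'E'
from h import *
s,T=pose(); print(s["position"],s["force"])
im,d,C=grab("wrist"); P=cloud(d,C)
c=np.array([.5301,-.2163]); t=np.radians(14.82); R=np.array([[np.cos(t),-np.sin(t)],[np.sin(t),np.cos(t)]])
H=(P[...,:2]-c)@R; m=(abs(H[...,1]-.109)<.005)&(d>0)&(P[...,2]<.2)
for x in np.arange(-.09,.08,.01):
    k=m&(abs(H[...,0]-x)<.003)
    if k.any(): print(round(x,3),np.percentile(P[...,2][k],[10,50,90]).round(4))
p=proj(np.r_[c+R@[-.03,.109],.09],C)[0]; print(p)
u,v=np.clip(p.astype(int),[80,60],[480,360]); save("latch",im[v-60:v+60,u-80:u+80],5)
E
```

```text
[ 0.44802325 -0.10488964  0.32240967] [ 0.99704613 -0.01408195 -0.40705953]
-0.09 [0.0706 0.0715 0.072 ]
-0.08 [0.0705 0.0713 0.0725]
-0.07 [0.0723 0.0931 0.0941]
-0.06 [0.0924 0.0933 0.0942]
-0.05 [0.0928 0.0936 0.0946]
-0.04 [0.0923 0.0934 0.0945]
-0.03 [0.0924 0.0932 0.0942]
-0.02 [0.0925 0.0934 0.0941]
-0.01 [0.0924 0.0935 0.0942]
-0.0 [0.0925 0.0934 0.0943]
0.01 [0.0926 0.0933 0.0941]
0.02 [0.0927 0.0934 0.0942]
0.03 [0.0925 0.0936 0.094 ]
0.04 [0.0925 0.0933 0.094 ]
0.05 [0.0928 0.0935 0.094 ]
0.06 [0.0927 0.0934 0.0944]
0.07 [0.0956 0.097  0.0975]
[260.12379173 208.06525845]
```

View pics/latch.png

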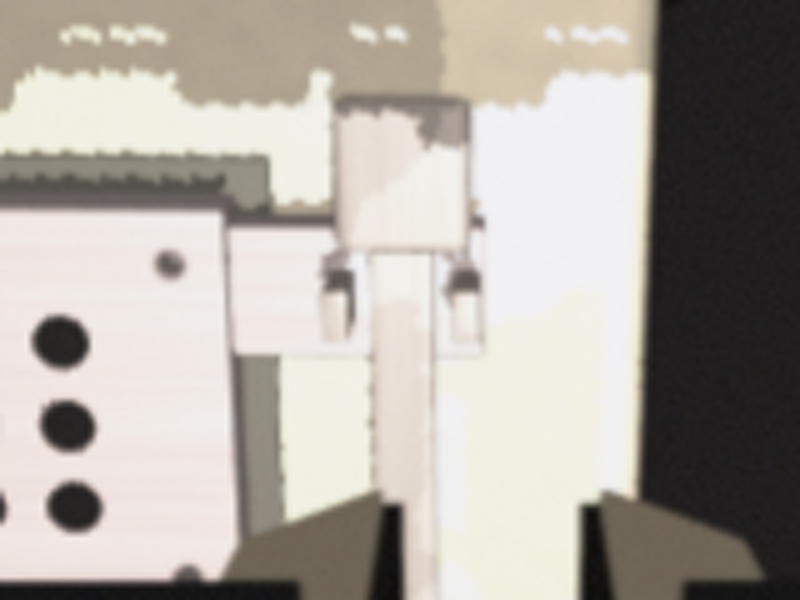

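The latch is level, at 93.3 ± 0.3 mm along its whole length (depth reads about 1 mm high here), and it lies between its prongs at (340,310) and (465,310). It is home. Next is the plate.

Request:
carry_out(
  plan=[
    [13,22,1,-1.8,9],
    [13,22,1,-1.8,9],
    [13,22,1,-1.8,9],
    [13,22,1,-1.8,9],
    [13,22,1,-1.8,9],
    [13,22,1,-1.8,9],
    [13,22,1,-1.8,9],
    [13,22,1,-1.8,9],
    [13,22,1,-1.8,9],
    [13,22,1,-1.8,9],
    [13,22,1,-1.8,9],
    [13,22,1,-1.8,9],
    [13,22,1,-1.8,9],
    [13,22,1,-1.8,9],
    [13,22,1,-1.8,9],
    [13,22,1,-1.8,9],
  ],
)

```text
clock: 6.0
position: [0.5772, 0.1148, 0.3301]
ee_rot: [2.175, 2.261, -0.009]
force: [0.4, -0.0, -0.0]
width: 0.982
```

```bash
python3 - <<'E'
from h import *
s,T=pose(); print(s["position"],s["ee_rot"],s["joints"].round(2),s["width"])
im,d,C=grab("wrist"); np.savez("w3.npz",im=im,d=d); save("w3",im)
t=np.radians(1.9); R=np.array([[np.cos(t),-np.sin(t)],[np.sin(t),np.cos(t)]]); M=np.array([[38,58],[38,-58],[-38,58],[-38,-58]])/1000
p=proj(np.c_[M@R.T+[.577,.207],[.005]*4],C); print(p.round().tolist())
px=dark(im,np.clip(p,14,400),14); print(px.round(1).tolist())
t,c,e=fit(M,ray(px,C,.005)[:,:2]); print("yaw",np.degrees(t),"c",c,"res mm",e*1000)
P=cloud(d,C); m=(P[...,2]>.04)&(P[...,2]<.07)&(np.hypot(P[...,0]-c[0],P[...,1]-c[1])<.06)
w=P[m][:,:2]; print("handle z",np.median(P[m][:,2]),"n",m.sum(), "rect",cv2.minAreaRect((w*1000).astype(np.float32)))
E
```

```text
[0.57719571 0.11479741 0.33012129] [ 2.17536165  2.26131371 -0.0088749 ] [-0.76  0.39  0.66  1.65 -0.25  1.2  -0.  ] 0.9824085122488868
[[313.0, 52.0], [309.0, 149.0], [250.0, 52.0], [252.0, 149.0]]
[[312.9, 51.1], [314.0, 155.3], [250.3, 50.8], [246.9, 154.9]]
yaw 1.782909789401074 c [0.57731178 0.20340092] res mm [4.74730253 8.42893633 4.57489037 8.65549479]
handle z 0.05314429005424143 n 926 rect ((576.9061279296875, 207.86053466796875), (13.908687591552734, 79.73981475830078), 2.0812973976135254)
```

View pics/w3.png

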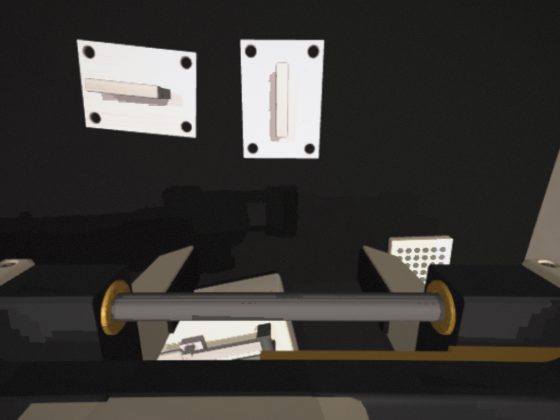

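The wrist view shows plate A's holes at (313,51), (309,148), (251,50) and (252,148), with its handle at (282,100). My 14 px window caught the bench edge, so I refit with a smaller one.

```bash
python3 - <<'E'
from h import *
f=np.load("w3.npz"); im=f["im"]; s,T=pose(); C=cam("wrist",T); M=np.array([[38,58],[38,-58],[-38,58],[-38,-58]])/1000
px=dark(im,[(313,51),(309,148),(251,50),(252,148)],8); print(px.round(1).tolist())
t,c,e=fit(M,ray(px,C,.005)[:,:2]); print("yaw",np.degrees(t),"c",c,"res mm",e*1000)
print("jaw yaw",np.degrees(np.arctan2(T[1,1],T[0,1])),"tool z",T[:3,2], "shift cm",(c-T[:2,3])*100)
E
```

```text
[[312.9, 51.1], [309.2, 148.3], [250.3, 50.8], [252.3, 147.9]]
yaw 1.8562985352656254 c [0.57750224 0.20806406] res mm [0.07097745 0.07067557 0.01630414 0.02253299]
jaw yaw 2.192570542587024 tool z [-9.54195106e-04 -6.62544201e-03 -9.99977596e-01] shift cm [0.02577732 9.32520768]
```

Request:
carry_out(
  plan=[
    [0,9.3,0,0,5],
    [0,9.3,-5,0,5],
    [0,9.3,-10,0,5],
    [0,9.3,-15,0,5],
    [0,9.3,-19,0,5],
    [0,9.3,-22,0,5],
    [0,9.3,-23.8,0,5],
    [0,9.3,-23.8,0,5],
    [0,9.3,-23.8,0,1],
    [0,9.3,-23.8,0,1],
    [0,9.3,-23.8,0,1],
    [0,9.3,-23.8,0,1],
    [0,9.3,-23.8,0,1],
    [0,9.3,-23.8,0,1],
    [0,9.3,-23.8,0,1],
    [0,9.3,-23.8,0,1],
  ],
  squeeze=40,
)

```text
clock: 7.65
position: [0.5775, 0.208, 0.0929]
ee_rot: [2.176, 2.261, -0.007]
force: [-1.4, 0.5, 5.9]
width: 0.151
```

Gripped, with an opening of 13.9 mm against the 14 mm bar. Now I lift and carry it over the block at a safe height.

Request:
carry_out(
  plan=[
    [0,0,1,0,1],
    [0,0,3,0,1],
    [0,0,6,0,1],
    [0,0,10,0,1],
    [0,0,14,0,1],
    [0,-3,17,0,1],
    [-0.5,-7,18,0.03,1],
    [-1,-11,18,0.06,1],
    [-1.5,-15,18,0.09,1],
    [-2,-19,18,0.12,1],
    [-2.5,-23,18,0.15,1],
    [-3,-27,18,0.17,1],
    [-3.5,-31,18,0.19,1],
    [-4,-35,18,0.21,1],
    [-4.4,-38,18,0.226,1],
    [-4.6,-40.5,18,0.226,1],
    [-4.7,-42,18,0.226,1],
    [-4.7,-42.4,18,0.226,1],
    [-4.7,-42.4,18,0.226,1],
    [-4.7,-42.4,18,0.226,1],
  ],
)

```text
clock: 9.65
position: [0.5309, -0.2144, 0.2727]
ee_rot: [1.905, 2.494, -0.006]
force: [0.0, -0.2, -2.0]
width: 0.15
```

```bash
python3 - <<'E'
from h import *
s,T=pose(); print(s["clock"],s["position"],s["force"],s["ft_torque"],s["width"],"jaw yaw",np.degrees(np.arctan2(T[1,1],T[0,1])),"toolz",T[:3,2])
im,d,C=grab("wrist"); np.savez("w4.npz",im=im,d=d); save("w4",im)
im2,d2,C2=grab("scene"); np.savez("s4.npz",im=im2,d=d2)
c=T[:2,3]; z=T[2,3]-.0929+.005
M=np.array([[38,58],[38,-58],[-38,58],[-38,-58]])/1000; t=np.radians(14.82); R=np.array([[np.cos(t),-np.sin(t)],[np.sin(t),np.cos(t)]])
print(proj(np.c_[M@R.T+c,[z]*4],C).round().tolist())
P=cloud(d,C); m=(d>0)&(abs(P[...,2]-z)<.015)&(np.hypot(*(P[...,:2]-c).transpose(2,0,1))<.09); A=P[m]
q=np.linalg.lstsq(np.c_[A[:,:2]-c,np.ones(len(A))],A[:,2],rcond=None)[0]; print("plane slopes",q,"expected z",z,"n",m.sum())
E
```

```text
9.65 [ 0.53089627 -0.21436391  0.2726825 ] [ 0.00280562 -0.2221354  -1.98870734] [ 0.02753862  0.01429322 -0.04187874] 0.14997144333735332 jaw yaw 15.246126406922382 toolz [ 6.77087945e-04 -5.00784945e-03 -9.99987231e-01]
[[344.0, 154.0], [332.0, 323.0], [213.0, 154.0], [222.0, 322.0]]
plane slopes [-0.0022863   0.00142255  0.18612592] expected z 0.18478249820079506 n 18029
```

View pics/w4.png

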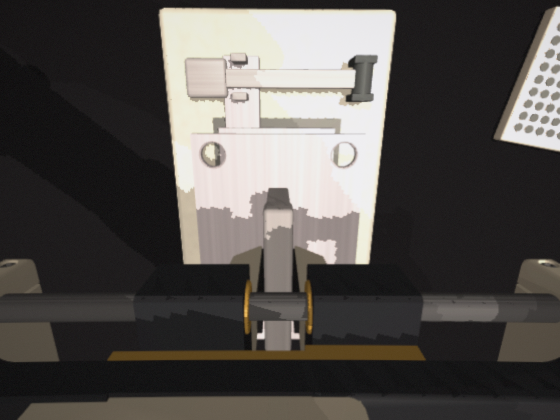

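The plate is held level, with slopes of about 0.002 and a load of 2 N. Its visible holes at (213,154) and (344,154) sit where I predicted, and the latch is still closed. I lower to hover height and then check the threads through the holes.

Request:
carry_out(
  plan=[
    [-0.1,-0.2,-2,-0.005,1],
    [-0.1,-0.2,-4,-0.005,1],
    [-0.1,-0.2,-6,-0.005,1],
    [-0.1,-0.2,-7,-0.005,1],
    [-0.1,-0.2,-7.7,-0.005,1],
    [-0.1,-0.2,-7.9,-0.005,1],
    [-0.1,-0.2,-7.9,-0.005,1],
    [-0.1,-0.2,-7.9,-0.005,1],
    [-0.1,-0.2,-7.9,-0.005,1],
  ],
)

```text
clock: 10.65
position: [0.5302, -0.2165, 0.1943]
ee_rot: [1.91, 2.488, -0.005]
force: [0.4, -0.0, -1.6]
width: 0.148
```

```bash
python3 - <<'E'
from h import *
s,T=pose(); print(s["clock"],s["position"],s["force"],s["width"],"jaw yaw",np.degrees(np.arctan2(T[1,1],T[0,1])),"toolz",T[:3,2])
im,d,C=grab("wrist"); np.savez("w5.npz",im=im,d=d)
im2,_,_=grab("scene"); np.savez("s5.npz",im=im2)
z=T[2,3]-.0929+.005
M=np.array([[38,58],[-38,58]])/1000; t=np.radians(14.82); R=np.array([[np.cos(t),-np.sin(t)],[np.sin(t),np.cos(t)]])
print("plate holes pred",proj(np.c_[M@R.T+T[:2,3],[z]*2],C).round(1).tolist(),"threads pred",proj(np.c_[M@R.T+[.5301,-.2163],[.09]*2],C).round(1).tolist())
a=cv2.resize(im[130:180,185:242,::-1],None,fx=7,fy=7,interpolation=cv2.INTER_CUBIC);b=cv2.resize(im[130:180,315:372,::-1],None,fx=7,fy=7,interpolation=cv2.INTER_CUBIC)
cv2.imwrite("pics/holes.png",np.hstack([a,b]))
P=cloud(d,C); m=(d>0)&(abs(P[...,2]-z)<.006)&(np.hypot(*(P[...,:2]-T[:2,3]).transpose(2,0,1))<.09); A=P[m]
print("plane",np.linalg.lstsq(np.c_[A[:,:2]-T[:2,3],np.ones(len(A))],A[:,2],rcond=None)[0],"exp",z)
E
```

```text
10.65 [ 0.53022742 -0.21654133  0.19433836] [ 0.36332894 -0.02964764 -1.61936716] 0.14778615123011055 jaw yaw 14.978587056997522 toolz [ 0.00177472 -0.005415   -0.99998376]
plate holes pred [[343.3, 154.1], [212.6, 153.7]] threads pred [[338.0, 150.3], [217.7, 150.0]]
plane [-0.00071509  0.00130552  0.10774483] exp 0.10643836146157461
```

View pics/holes.png

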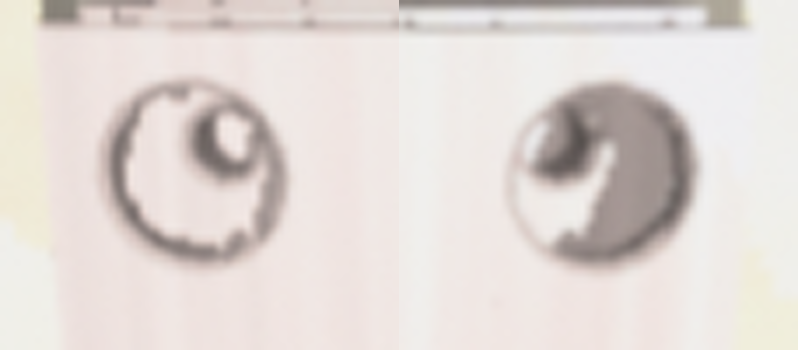

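Both threads show through the holes. In full-image pixels the threads are at (217.6,150.0) and (337.7,150.0), and the hole rims are centred at (212.9,154.6) and (344.4,155.0). I convert these to offsets and cross-check with the scene camera.

```bash
python3 - <<'E'
from h import *
f=np.load("w5.npz"); im=f["im"]; s,T=pose(); C=cam("wrist",T); z=T[2,3]-.0929+.005
g=cv2.cvtColor(im,cv2.COLOR_RGB2GRAY); H=[]
for u,v in[(344,155),(213,154.5)]:   # radial: outermost strong edge around the rim
    big=cv2.GaussianBlur(g,(3,3),0); pts=[]
    for a in np.linspace(0,2*np.pi,72,endpoint=False):
        r=np.arange(10,17,.25); x=(u+r*np.cos(a)).astype(np.float32)[None]; y=(v+r*np.sin(a)).astype(np.float32)[None]
        p=cv2.remap(big,x,y,cv2.INTER_LINEAR)[0].astype(float); q=np.diff(p); i=np.argmax(q); 
        if q[i]>1: pts.append([x[0,i],y[0,i]])
    e=cv2.fitEllipse(np.array(pts,np.float32)); print(len(pts),e); H.append(e[0])
t=np.radians(14.82); R=np.array([[np.cos(t),-np.sin(t)],[np.sin(t),np.cos(t)]])
h=ray(H,C,z)[:,:2]; w=ray([(337.7,150),(217.6,150)],C,.09)[:,:2]
print("spacing mm",np.linalg.norm(h[0]-h[1])*1e3,np.linalg.norm(w[0]-w[1])*1e3)
for n,k in(("holes",h),("threads",w)): dd=k[0]-k[1]; print(n,k.mean(0),"yaw",np.degrees(np.arctan2(dd[1],dd[0])))
print("hole-thread mm world",(h-w)*1e3,"heater frame",(h-w)@R*1e3)
E
```

```text
72 ((344.04046630859375, 154.84471130371094), (22.819671630859375, 27.474002838134766), 39.195045471191406)
72 ((212.60964965820312, 154.25567626953125), (23.864953994750977, 26.89795684814453), 135.2511749267578)
spacing mm 76.46448541766895 75.81212662603896
holes [ 0.51557575 -0.16074594] yaw 14.71739302049399
threads [ 0.51498508 -0.16013502] yaw 14.972820717851905
hole-thread mm world [[ 0.94944424 -0.69140428]
 [ 0.23189758 -0.53044367]] heater frame [[ 0.74101056 -0.91125605]
 [ 0.08850472 -0.57211352]]
```

The alignment error is about 0.6 mm on each axis with no measurable yaw error. I trim that and lower 1.4 mm to bring the gap to 10 mm.

Request:
carry_out(
  plan=[
    [-0.05,0.05,-0.1,0.002,1],
    [-0.05,0.05,-0.14,0.002,1],
    [-0.05,0.05,-0.14,0.002,1],
    [-0.05,0.05,-0.14,0.002,1],
    [-0.05,0.05,-0.14,0.002,1],
    [-0.05,0.05,-0.14,0.002,1],
  ],
)

```text
clock: 11.35
position: [0.5296, -0.216, 0.1928]
ee_rot: [1.908, 2.49, -0.005]
force: [0.3, -0.0, -1.9]
width: 0.151
```

```bash
python3 - <<'E'
from h import *
s,T=pose(); print(s["clock"],s["position"],s["force"],abs(s["dq"]).max(),s["width"],"gap mm",(T[2,3]-.0929-.09)*1e3)
im,d,C=grab("wrist"); im2,_,_=grab("scene")
z=T[2,3]-.0929+.005
a=cv2.resize(im[40:190,170:390,::-1],None,fx=3,fy=3,interpolation=cv2.INTER_CUBIC)
b=cv2.resize(im2[120:225,200:320,::-1],None,fx=4,fy=4,interpolation=cv2.INTER_CUBIC)[:,:480]
h=max(len(a),len(b)); b=cv2.resize(b,None,fx=.27*1,fy=.27) if 0 else b
cv2.imwrite("pics/fin.png",cv2.resize(np.hstack([cv2.copyMakeBorder(x,0,h-len(x),0,0,cv2.BORDER_CONSTANT) for x in(a,b)]),None,fx=.69,fy=.69))
P=cloud(d,C); m=(d>0)&(abs(P[...,2]-z)<.005)&(np.hypot(*(P[...,:2]-T[:2,3]).transpose(2,0,1))<.09); A=P[m]
print("plane",np.linalg.lstsq(np.c_[A[:,:2]-T[:2,3],np.ones(len(A))],A[:,2],rcond=None)[0],"exp",z)
E
```

```text
11.35 [ 0.52961933 -0.2160175   0.19275205] [ 0.34516843 -0.03413003 -1.91505012] 0.002089482673401063 0.1507981163136205 gap mm 9.852052411922815
plane [-0.00105959  0.00122862  0.10615969] exp 0.10485205241192282
```

View pics/fin.png

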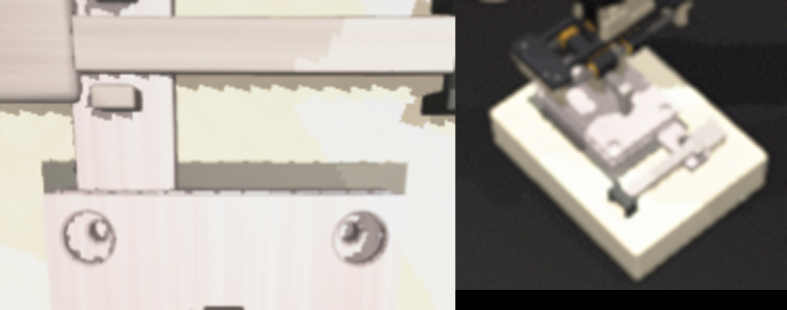

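The wrist view shows both threads symmetric inside their holes, at (90,236) and (360,237). The scene view shows the plate floating squarely over the block with the latch closed beside it. The arm is at rest and the gap is 9.9 mm, so I hand in.

```bash
python3 -c "
from cell import arm; print(arm.sign_off())"
```

```text
the job is handed in; nothing more can be done
None
```

The latch is closed and the cover plate is held level about 10 mm over the block, holes over threads. I handed the job in at 11.4 s of the 54 s allowed, with the plate still gripped.

- **Latch:** I pushed the tab down with the closed fingertips until it met a 23 N stop. Afterwards the whole arm measured level at 93 mm between its prongs (92 mm when closed; depth reads about 1 mm high here).
- **Plate:** I took the one farthest from the base, at 613 mm against 451 and 530 mm for the look-alikes. The opening of 13.9 mm fits the 14 mm bar. It was gripped at 40 N.
- **Final hover:** The gap is 9.9 mm, the plate's tilt is under 0.002 rad, the arm is at rest, and the force shows only the plate's weight of about 2 N.
- **Alignment:** Before the last trim the visible holes were about 0.8 mm off their threads. I corrected that by 0.5 mm in x and y. I then checked it by eye only, and both threads looked symmetric in their holes.

**Not fully confirmed:**
- The gripper hid the two holes on the far side, so their alignment follows from the yaw. The plate and block yaw readings differed by 0.3°, which I put down to noise.
- One early hole fit on the plate caught the bench edge. I redid it with a smaller window, and it then fitted to within 0.1 mm.
- I did not measure the other things on the bench again at the end; no move touched any of them.

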